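# Wedge the trunk stub into a centrepiece stand

## Robot

A 7-joint arm with a two-finger parallel gripper is mounted at the origin on the work surface. World frame = base frame: x ahead of the robot, y to its left, z up, the work surface at z = 0. Lengths are in m, angles in rad, forces in N, time in s.
With the tool pointing down it reaches from about 0.4 to 0.85 m from the base axis. Payload 4.5 kg.
Tool frame: the origin (TCP) lies where the fingers leave the gripper's body, on its centre line; the fingertips stand 64 mm ahead of it and the grasp point (between the pads) lies 45 mm ahead of it; z points along the fingers, y is the direction in which the jaws open and shut (so a half turn about z gives the same grasp; the last joint's range is limited). The gripper opens to 88 mm and grips with 3 to 60 N. Pads are 18 mm wide; open, the fingers measure 123 mm over their backs; the gripper's body (75 mm by 187 mm) begins 45 mm behind the grasp point.
Start: joints at [-1.207, 0.689, -0.195, 1.565, 0.157, 0.902, -0.215], TCP at [0.202, 0.591, 0.303] pointing down, gripper open.
Joint ranges: [-3.01, 3.01], [-0.46, 2.08], [-1.47, 1.51], [0.13, 2.56], [-1, 4.14], [0.04, 2.09], [-2.66, 2.66]. Speed limits (rad/s): [2.57, 2.57, 3.14, 3.14, 3.14, 3.14, 3.14].

## Interface

Orientations are given as a unit quaternion [x, y, z, w].
In Python, from plant import monitor, snapshot, workorder, finder gives the robot as it stands.
- The arm moves only by the tool carry_out, never from a script. Its argument "motion" is one flat list of numbers, 6 for each row, row after row: the shift along the tool's x, y, z in cm, then the turn, a rotation vector about the tool's x, y, z in rad. In form: [x, y, z, rx, ry, rz, x, y, z, rx, ry, rz, ...]. A call has 1 to 8 rows; each row shifts and turns the commanded pose from where the row before left it, along the tool's axes as they then stand; what a row does not reach is not made up. A row lasts 1/8 s, in which the tool goes at most 62.5 mm and 10.7 degrees, less where a joint would pass 70% of its speed; a pose out of reach is approached as far as the arm can. A call with a gripper value outside its range is refused whole. "hand" is the finger opening in cm, from 0 to 8.81, set as the call begins (left out, the last holds). The fingers move at their own pace and stop on an object; "grip_force" is the grip in N (left out, the last holds). Time passes only in rows, so rows that do not move let the fingers close. It gives the time, the measured TCP pose, the force and the opening at its end, in the units of the state.
- monitor.get_state(): the state, without advancing time (a new reading comes with each control period).
- snapshot(name): name is "scene" or "top" or "wrist"; returns a dict with "frame" (480x640x3 uint8, red, green, blue), "range_z" (480x640 float32, m along the optical axis (not along the pixel's ray), 0 where there is no reading), "fx", "fy", "cx", "cy" (pixels), "rvec" (rotation vector, rad) and "tvec" (3), from world to camera coordinates, as OpenCV has them; the wrist camera has in their place "hand_eye" (4x4, takes a point from camera to tool coordinates, whose origin is the TCP and whose axes are the flange's). Camera axes: x right, y down, z forward; pixel columns grow to the right and rows downward; lengths in m; the calibration is good to about 2 mm. The wrist camera is an equidistant fisheye: a pixel r from the principal point sees the ray r / f radians off the axis. A picture is of the moment at which its call begins: read the wrist's pose just before it.
- workorder.finish_job(): hands the job in, once; it reports no verdict.
Trained networks look in a picture, given as the dict that the camera call returned (one of the last four; its "shot" number tells which), for a name from the list of things; names that differ only in an ending like _2 or _b are one class to them, and where a whole thing is asked for, a point or a joint stands for the part that bears it (a point fixed in the world has none). Each returns a list of dicts, best first, with "p" (0 to 1); they miss things now and then, are a little off and sometimes report something else, mostly with a low value. They report only what shows in the picture. A call takes as long as a camera call.
- finder.masks_of(picture, thing): "pixels" (480x640 bool, what is visible of it) and "extent" ([left, top, right, bottom] in pixels, round what is visible of it).
The state is a dict: "clock": time; "q": joint angles; "qd": joint speeds; "joint_torque": joint torques, N m; "tool_pos": TCP position; "eef_rot": TCP orientation; "contact_force": force on the tool from outside, world axes, zero at the start; "moment": the same for the moment, N m; "opening": opening from 0.0 (shut) to 1.0 (fully open).
Only numpy, scipy, OpenCV 4.12 (cv2) and the standard library are available. Lean on these libraries where they do the work, as an engineer would, in place of code of your own. Each camera call takes 0.05 s, during which the arm holds its last target. There are 200 camera calls.

## Task

Take the wooden wedge out of its rack and start it, thin end down and sloping face towards the dark trunk stub, in the gap beside the stub in the wooden stand, and let it go. Then pick up the wooden knocker and with it tap or press the wedge down until it goes no further and stands a firm push of 16 to 22 N; do not force it, or the wood splits. Finally stand the knocker upright back on the table, clear of the stand, and leave the other things alone.

Things in the scene. Friction and masses are not known exactly. Their poses are not given: they have to be found in the camera images.
- stand: Wooden stand, block 130 (x) by 120 (y) by 60 mm high, fixed; origin at the centre of its underside, z up. In its top a rectangular mortise, 34 mm wide (y): the dark trunk stub (26 mm wide along y, top 4 to 20 mm above the block) fills its +x end, a springy wooden tongue, flush with the top, its -x end; the gap for the wedge lies between them. Decorations up to 16 mm high on two corners.
- mouth (a point): Point in the gap's mouth, level with the stand's top; axes as the stand's. Here the gap runs from x = -5 to -7.2 mm (tongue, upright) to x = +6 to +9 mm (stub), y = -17 to +17 mm. The stub's face slopes 1 in 5: the gap narrows downwards. Let go in it, the wedge stands with its tip 12 to 47 mm deep and its origin at x about +1 to +6 mm; home, its origin is near x = 0.
- tongue_top (a point): Point on the tongue's top, 10 mm to -x of the mouth point, fixed to the stand. The tongue yields stiffly to -x as the wedge is driven, against 2 to 10 N, until it is hard back; the wedge then stops, tip 36 to 54 mm below the mouth. How deep, and how far it still has to go, differ each time (hand-cut stub) and must be felt. Over 28 N from the knocker splits the wood; 16 to 22 N, kept on briefly, is right.
- rack: Plywood rack 78 (x) by 90 (y) by 35 mm high, fixed to the table; origin at the centre of its underside, z up. Its pocket, with its floor 10 mm above the table, holds the wedge upright.
- wedge: Loose light wooden wedge, 80 mm long (z, up), 30 mm wide (y), 40 g, standing thin end down in the rack; origin level with its tip, under the middle of its head. Back face upright at x = -8.5 mm. Front (+x) face slopes from x = -1.5 mm at the tip (7 mm thick) to +8.5 mm at z = 50 mm; above that the head is 17 mm thick (x). Grip it across the 30 mm width, near z = 66 mm.
- wedge_top (a point): Centre of the flat top of the wedge's head, 17 by 30 mm, 80 mm above its tip: where the knocker strikes.
- knocker: Loose wooden knocker, 0.11 to 0.22 kg, standing on the table: a square head 36 by 36 by 34 mm high at the bottom, a round handle 24 mm in diameter above it, up to 100 mm; origin at the centre of the flat underside, z up. Held by the handle (near z = 78 mm), its underside is the striking face.

How it is judged:
By the outcome, as a careful person would: the job done as asked, in the order asked, and still so for the second after the job is handed in, with the robot touching nothing.
It also fails if it takes over 61 s, if anything falls off the work surface, if the arm or the gripper's body presses on something with over 40 N, if the wrist force passes 120 N, or if a joint passes its speed limit or range.

## Working session

There is one attempt and no reset: what is moved stays moved. The work goes in short steps, Python scripts to look and compute and a tool call to move; the robot and the scene stay as the last step left them, time stands still between calls to the robot, and variables do not carry over. Pictures are saved under pics/ and viewed, about 8 in all and at most 12, crops included, and the job is handed in when it is done.

Besides the shell and the picture viewer there is one more tool, called after "Request:" in YAML: its name, and indented under it one key for each argument. carry_out: Moves the arm, as the interface text tells. Its arguments: {"type":"object","properties":{"motion":{"type":"array"},"hand":{"type":"number"},"grip_force":{"type":"number"}},"required":["motion"]}

```bash
mkdir -p pics; ls
cat > h.py <<'E'
import numpy as np, cv2
from plant import monitor, snapshot, workorder, finder
from scipy.spatial.transform import Rotation as R
def world(s, mask):
    v,u=np.nonzero(mask & (s["range_z"]>0)); z=s["range_z"][v,u]
    P=np.c_[(u-s["cx"])/s["fx"]*z,(v-s["cy"])/s["fy"]*z,z]
    Rm=cv2.Rodrigues(np.array(s["rvec"],float))[0]
    return (P-np.array(s["tvec"]).ravel())@Rm
E
python3 - <<'E'
from h import *
st=monitor.get_state(); print({k:np.round(v,3) for k,v in st.items()})
for n in ("scene","top"):
    s=snapshot(n); cv2.imwrite(f"pics/{n}0.png",s["frame"][:,:,::-1])
    for t in ("stand","rack","wedge","knocker"):
        for m in finder.masks_of(s,t)[:2]:
            W=world(s,m["pixels"]); print(n,t,round(m["p"],2),m["extent"],len(W),np.round(np.median(W,0),3),np.round(np.percentile(W,[2,98],axis=0),3).tolist())
E
```

```text
pics
{'clock': np.float64(0.0), 'q': array([-1.207,  0.69 , -0.195,  1.566,  0.157,  0.903, -0.215]), 'qd': array([-0.001,  0.002, -0.002,  0.001,  0.001, -0.001, -0.   ]), 'joint_torque': array([-0.0000e+00, -5.2755e+01, -1.2670e+00, -1.5343e+01, -5.3000e-02,
        7.0000e-03,  0.0000e+00]), 'tool_pos': array([0.202, 0.591, 0.302]), 'eef_rot': array([ 0.164,  0.986, -0.001, -0.   ]), 'contact_force': array([0.038, 0.073, 0.443]), 'moment': array([-0.021,  0.009,  0.01 ]), 'opening': np.float64(1.0)}
scene stand 0.57 [275.8, 222.7, 370.5, 312.3] 5343 [ 0.545 -0.001  0.059] [[0.45, -0.075, 0.003], [0.593, 0.068, 0.071]]
scene rack 0.69 [148.2, 245.0, 210.7, 291.4] 1991 [ 0.529 -0.248  0.033] [[0.474, -0.305, 0.002], [0.55, -0.212, 0.037]]
scene wedge 0.89 [164.4, 234.7, 188.7, 263.1] 530 [ 0.514 -0.257  0.071] [[0.409, -0.289, -0.001], [0.52, -0.244, 0.091]]
scene knocker 0.84 [442.8, 213.3, 472.8, 266.5] 860 [0.48  0.236 0.038] [[0.45, 0.22, 0.0], [0.491, 0.254, 0.101]]
top stand 0.7 [275.2, 207.6, 383.9, 318.9] 6935 [0.505 0.001 0.059] [[0.441, -0.067, 0.001], [0.579, 0.064, 0.071]]
top rack 0.97 [463.4, 231.0, 530.6, 296.7] 3055 [ 0.496 -0.249  0.033] [[0.461, -0.304, -0.0], [0.545, -0.211, 0.037]]
top wedge 0.9 [489.6, 250.0, 525.5, 271.1] 523 [ 0.503 -0.255  0.083] [[0.495, -0.272, 0.029], [0.515, -0.243, 0.091]]
top knocker 0.81 [143.5, 281.1, 184.9, 309.2] 831 [0.466 0.231 0.035] [[0.449, 0.219, -0.001], [0.488, 0.254, 0.1]]
top knocker 0.64 [277.6, 203.9, 380.2, 317.2] 6842 [0.505 0.001 0.059] [[0.441, -0.067, 0.016], [0.58, 0.063, 0.071]]
```

Run:
```python
from h import *
s=snapshot("top"); f=s["frame"][:,:,::-1]
a=cv2.resize(f[195:330,265:400],(540,540),interpolation=cv2.INTER_CUBIC)
b=cv2.resize(f[225:305,460:540],(260,260),interpolation=cv2.INTER_CUBIC)
c=cv2.resize(f[265:325,130:200],(260,223),interpolation=cv2.INTER_CUBIC)
o=np.zeros((540,800,3),np.uint8); o[:,:540]=a;o[:260,540:]=b;o[270:493,540:]=c
cv2.imwrite("pics/top1.png",o)
def rect(t,lo,hi):
    m=finder.masks_of(s,t)[0]["pixels"]; W=world(s,m); W=W[(W[:,2]>lo)&(W[:,2]<hi)]
    r=cv2.minAreaRect((W[:,:2]*1000).astype(np.float32)); print(t,lo,len(W),np.round(r[0],1),np.round(r[1],1),round(r[2],1), np.round(np.median(W[:,2]),4))
rect("stand",.055,.065);rect("rack",.03,.04);rect("wedge",.086,.095);rect("knocker",.095,.11);rect("knocker",.03,.04)
```

```text
stand 0.055 6027 [511.6  -2.2] [120.2 130.2] 68.4 0.0587
rack 0.03 2564 [ 503.  -258.7] [91.4 78.7] 81.1 0.0338
wedge 0.086 241 [ 507.2 -258.5] [29.  17.3] 81.1 0.0885
knocker 0.095 221 [467.4 239.5] [21.1 22.8] 37.5 0.0983
knocker 0.03 289 [467.5 238.9] [36.2 35.3] 77.1 0.0327
```

View pics/scene0.png

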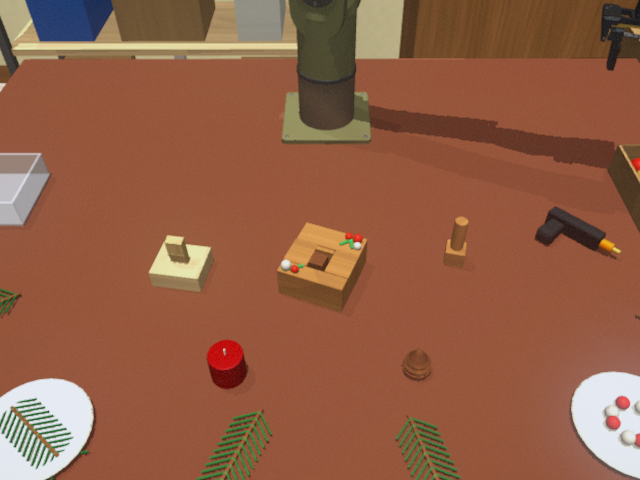

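View pics/top1.png

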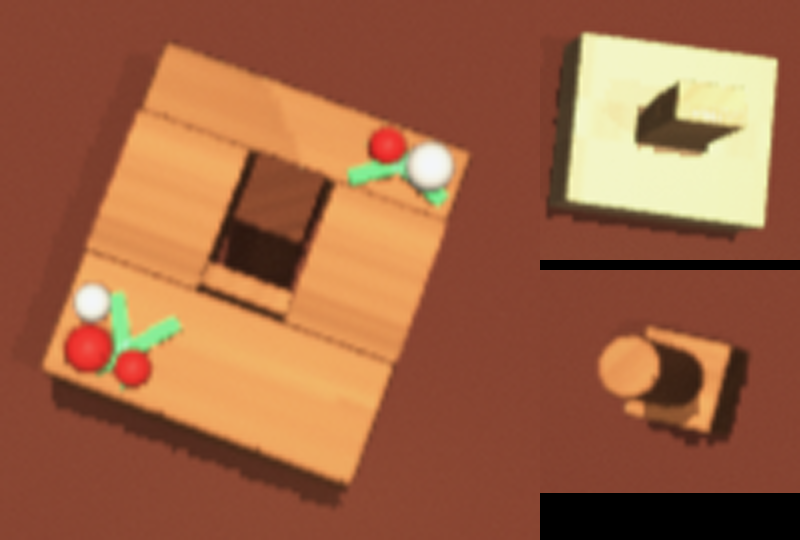

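The scene shows the rack with the wedge at left (175,250), the stand in the middle (322,262) and the knocker at right (457,240). The top crop shows the brown stub towards image-up (+x), the dark gap below it, then the tongue. The stand yaw is about -21.6°. I still need the wedge's facing and the exact gap position.

```bash
cat >> h.py <<'E'
def pix(s,P):
    return cv2.projectPoints(np.float64(P).reshape(-1,1,3),np.float64(s["rvec"]),np.float64(s["tvec"]),np.array([[s["fx"],0,s["cx"]],[0,s["fy"],s["cy"]],[0,0,1.]]),None)[0][:,0]
def plan(xyz,yaw=None,step=5.5,astep=.17):
    """rows (cm, rad) from the measured pose to TCP xyz, tool down, tool y at world angle yaw (deg); all rows alike if no turn"""
    st=monitor.get_state(); T=R.from_quat(st["eef_rot"]); p=np.array(st["tool_pos"])
    if yaw is None: tgt=T
    else:
        a=np.radians((yaw+90)/2); c=[R.from_quat([np.cos(b),np.sin(b),0,0]) for b in (a,a+np.pi/2)]
        tgt=min(c,key=lambda r:(T.inv()*r).magnitude())
    rv=(T.inv()*tgt).as_rotvec(); d=T.inv().apply(np.array(xyz)-p)*100
    n=int(max(np.ceil(np.linalg.norm(d)/step),np.ceil(np.linalg.norm(rv)/astep),1))
    print("clock",round(float(st["clock"]),2),"pos",np.round(p,4),"F",np.round(st["contact_force"],1),"n",n)
    print(" turn first:",np.round(rv,3)," then total shift in new frame cm:",np.round(tgt.inv().apply(np.array(xyz)-p)*100,2))
E
python3 - <<'E'
from h import *
s=snapshot("scene"); top=snapshot("top")
for im in (s,top):
    W=world(im,finder.masks_of(im,"wedge")[0]["pixels"])
    a=np.radians(-8.9); L=(W-[.507,-.2585,.01])@R.from_euler("z",a).as_matrix()*1000
    L=L[np.abs(L[:,:2]).max(1)<30]
    for z0 in range(20,85,8):
        q=L[(L[:,2]>=z0)&(L[:,2]<z0+8)]
        if len(q): print(z0,len(q),"x",np.round(np.percentile(q[:,0],[5,50,95]),1),"y",np.round(np.percentile(q[:,1],[5,50,95]),1))
cam=-cv2.Rodrigues(np.array(top["rvec"]))[0].T@np.array(top["tvec"]).ravel(); print("topcam",cam)
# ortho of stand top, 5 px/mm? x up
g=np.arange(-70,70,.25); X,Y=np.meshgrid(g,g,indexing="ij")
P=np.c_[X.ravel(),Y.ravel(),0*X.ravel()]/1000@R.from_euler("z",np.radians(-21.6)).as_matrix().T+[.5116,-.0022,.06]
uv=pix(top,P).reshape(X.shape+(2,)).astype(np.float32)
o=cv2.remap(top["frame"],uv[...,0],uv[...,1],cv2.INTER_CUBIC)
cv2.imwrite("pics/ortho.png",o[::-1,::-1,::-1])
z=cv2.remap(top["range_z"],uv[...,0],uv[...,1],cv2.INTER_NEAREST)
for y in (-6,0,6):
    print(y,[(x,int(o[int((x+70)*4),int((y+70)*4)].sum()),int(1000*(cam[2]-z[int((x+70)*4),int((y+70)*4)]))) for x in range(-44,40,2)])
E
```

```text
Traceback (most recent call last):
IndexError: list index out of range
```

Run:
```python
from h import *
s=snapshot("scene"); top=snapshot("top")
for im in (s,top):
    W=world(im,im["range_z"]>0)
    a=np.radians(-8.9); L=(W-[.507,-.2585,.01])@R.from_euler("z",a).as_matrix()*1000
    L=L[(np.abs(L[:,0])<14)&(np.abs(L[:,1])<20)]
    for z0 in range(28,85,8):
        q=L[(L[:,2]>=z0)&(L[:,2]<z0+8)]
        if len(q): print(z0,len(q),"x",np.round(np.percentile(q[:,0],[5,50,95]),1),"y",np.round(np.percentile(q[:,1],[5,50,95]),1))
cam=-cv2.Rodrigues(np.array(top["rvec"]))[0].T@np.array(top["tvec"]).ravel(); print("topcam",cam)
g=np.arange(-70,70,.25); X,Y=np.meshgrid(g,g,indexing="ij")
P=np.c_[X.ravel(),Y.ravel(),0*X.ravel()]/1000@R.from_euler("z",np.radians(-21.6)).as_matrix().T+[.5116,-.0022,.06]
uv=pix(top,P).reshape(X.shape+(2,)).astype(np.float32)
o=cv2.remap(top["frame"],uv[...,0],uv[...,1],cv2.INTER_CUBIC)
cv2.imwrite("pics/ortho.png",o[::-1,::-1,::-1])
z=cv2.remap(top["range_z"],uv[...,0],uv[...,1],cv2.INTER_NEAREST)
for y in (-6,0,6):
    print(y,[(x,int(o[int((x+70)*4),int((y+70)*4)].sum()),int(1000*(cam[2]-z[int((x+70)*4),int((y+70)*4)]))) for x in range(-44,40,2)])
```

```text
28 48 x [-5.4  5.3  7.5] y [-14.5   3.1  14.4]
36 53 x [-5.   7.1  9.4] y [-14.5   4.5  14.1]
44 54 x [-4.4  8.9 10.5] y [-13.4   2.2  14. ]
52 65 x [-0.7  9.5 11.8] y [-15.1   4.4  14.4]
60 60 x [-3.5 10.1 12. ] y [-12.8   5.3  14.3]
68 61 x [-0.7 10.6 12.9] y [-13.4   2.3  13.9]
76 152 x [-5.8  4.  12.4] y [-14.5  -0.5  13.5]
28 37 x [-10.3  -9.7   1.6] y [-9.8 10.9 14.3]
36 41 x [-10.   -9.1   2.5] y [-13.8   7.8  13.9]
44 38 x [-9.6 -8.8  5. ] y [-11.8  12.9  14.1]
52 44 x [-9.2 -8.6  5.8] y [-13.2   8.8  14.3]
60 40 x [-8.8 -8.2  4.7] y [-13.6   9.8  14.5]
68 54 x [-8.5 -7.6  7.1] y [-13.    7.2  14.4]
76 260 x [-7.6 -0.2  7.8] y [-14.5  -0.4  13.4]
topcam [0.40296433 0.00939099 0.87773646]
-6 [(-44, 505, 56), (-42, 502, 57), (-40, 509, 57), (-38, 519, 58), (-36, 521, 56), (-34, 519, 58), (-32, 516, 54), (-30, 511, 60), (-28, 508, 55), (-26, 509, 55), (-24, 504, 56), (-22, 506, 53), (-20, 419, 55), (-18, 173, 54), (-16, 356, 44), (-14, 487, 52), (-12, 489, 56), (-10, 476, 52), (-8, 309, 6), (-6, 115, 11), (-4, 100, 16), (-2, 99, 21), (0, 101, 30), (2, 100, 36), (4, 103, 38), (6,
[... 826 characters left out ...]
), (32, 251, 57), (34, 252, 56), (36, 268, 57), (38, 393, 54)]
6 [(-44, 503, 59), (-42, 502, 57), (-40, 509, 56), (-38, 518, 57), (-36, 521, 55), (-34, 519, 57), (-32, 513, 56), (-30, 512, 58), (-28, 510, 56), (-26, 507, 57), (-24, 505, 56), (-22, 504, 57), (-20, 419, 55), (-18, 172, 33), (-16, 361, 42), (-14, 485, 52), (-12, 484, 54), (-10, 473, 55), (-8, 301, 52), (-6, 110, 9), (-4, 93, 14), (-2, 94, 21), (0, 88, 28), (2, 87, 35), (4, 88, 41), (6, 88, 44), (8, 84, 53), (10, 134, 57), (12, 242, 60), (14, 265, 60), (16, 257, 59), (18, 260, 56), (20, 268, 59), (22, 264, 61), (24, 256, 59), (26, 253, 58), (28, 255, 58), (30, 255, 60), (32, 261, 59), (34, 263, 57), (36, 274, 54), (38, 388, 43)]
```

View pics/ortho.png

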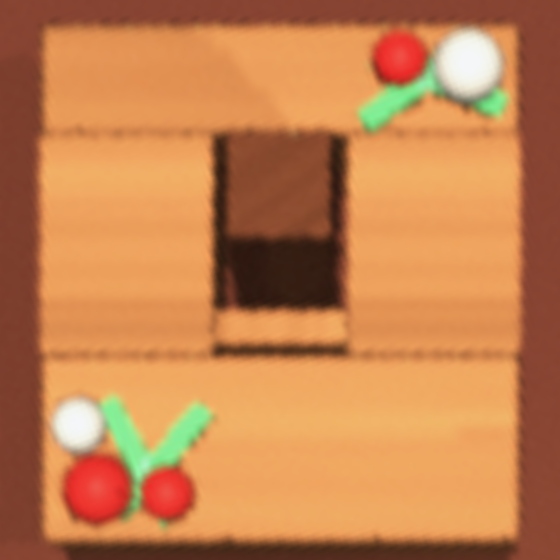

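The wedge's sloping face points to rack +x (yaw -8.9°), so the turn needed for the stand is only about -12.7°. The gap runs from x≈-7.5 to 8.7 mm and is centred at y≈-0.3 mm in stand axes, so the mouth is close to the stand's centre. Next I move above the wedge.

```bash
python3 -c "
from h import *
plan([.5072,-.2585,.20],81.1)"
```

```text
clock 1.05 pos [0.2024 0.5913 0.3027] F [-0.2 -0.3  0.2] n 17
 turn first: [ 0.    -0.    -0.174]  then total shift in new frame cm: [-43.26 -79.24  10.27]
```

Request:
carry_out:
  motion: [0, 0, 0, 0, 0, -0.174, -2.4, -4.4, 0, 0, 0, 0, -2.4, -4.4, 0, 0, 0, 0, -2.4, -4.4, 0, 0, 0, 0, -2.4, -4.4, 0, 0, 0, 0, -2.4, -4.4, 0, 0, 0, 0, -2.4, -4.4, 0, 0, 0, 0, -2.4, -4.4, 0, 0, 0, 0]
  hand: 8.0

```text
clock: 2.05
tool_pos: [0.3212, 0.2597, 0.303]
eef_rot: [0.078, 0.997, 0.0, 0.0]
contact_force: [0.6, -0.5, 0.1]
opening: 0.908
```

Request:
carry_out:
  motion: [-2.4, -4.4, 0, 0, 0, 0, -2.4, -4.4, 0, 0, 0, 0, -2.4, -4.4, 0, 0, 0, 0, -2.4, -4.4, 0, 0, 0, 0, -2.4, -4.4, 0, 0, 0, 0, -2.4, -4.4, 1, 0, 0, 0, -2.4, -4.4, 1, 0, 0, 0, -2.4, -4.4, 1, 0, 0, 0]

```text
clock: 3.05
tool_pos: [0.4563, -0.1182, 0.2726]
eef_rot: [0.078, 0.997, 0.0, 0.001]
contact_force: [0.5, 0.5, 0.7]
opening: 0.908
```

Request:
carry_out:
  motion: [-2.4, -4.4, 2, 0, 0, 0, -2.4, -4.4, 2, 0, 0, 0, -2.4, -4.4, 2, 0, 0, 0, 0, 0, 1.2, 0, 0, 0, 0, 0, 0, 0, 0, 0, 0, 0, 0, 0, 0, 0]

```text
clock: 3.8
tool_pos: [0.5065, -0.2565, 0.2013]
eef_rot: [0.077, 0.997, 0.0, 0.0]
contact_force: [0.2, 0.1, 0.5]
opening: 0.905
```

Run:
```python
from h import *
plan([.5072,-.2585,.121],81.1)
w=snapshot("wrist"); print({k:np.round(w[k],4).tolist() for k in w if k not in("frame","range_z")})
cv2.imwrite("pics/w1.png",w["frame"][:,:,::-1])
print([ (m["p"],m["extent"]) for m in finder.masks_of(w,"wedge")])
print(monitor.get_state()["q"])
```

```text
clock 3.8 pos [ 0.5065 -0.2565  0.2013] F [0.2 0.1 0.5] n 2
 turn first: [0.001 0.    0.002]  then total shift in new frame cm: [-0.1  -0.19  8.03]
{'fx': 371.6483, 'fy': 371.6483, 'cx': 318.2712, 'cy': 234.8223, 'hand_eye': [[0.0002, -0.9549, -0.2968, 0.0762], [1.0, 0.0001, 0.0001, 0.0007], [-0.0, -0.2968, 0.9549, -0.0812], [0.0, 0.0, 0.0, 1.0]], 'shot': 8}
[(0.63, [287.0, 215.4, 340.8, 278.4])]
[ 0.56351532  0.76552351 -0.29874825  1.82778682  0.36768773  0.60179079
  1.4548191 ]
```

View pics/w1.png

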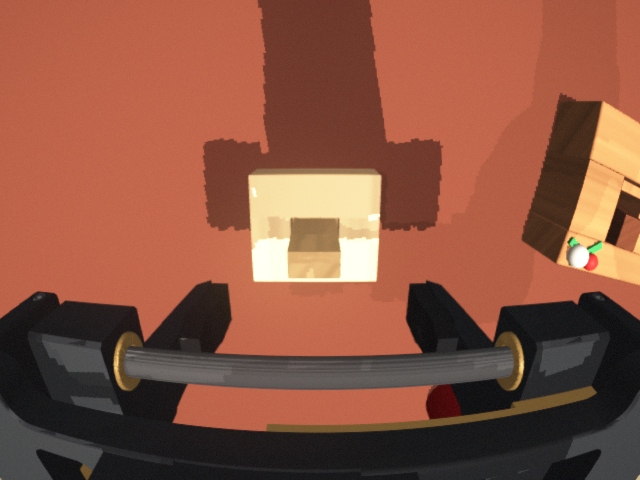

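The wrist view shows the wedge top at (288–340, 250–278), squarely between the fingers. I'll refine its position from wrist depth.

```bash
cat >> h.py <<'E'
def wristworld(w,st):
    v,u=np.mgrid[:480,:640]; m=w["range_z"]>0
    dx,dy=u-w["cx"],v-w["cy"]; r=np.hypot(dx,dy)+1e-9; th=r/w["fx"]; z=w["range_z"]; k=z*np.tan(th)/r
    P=np.stack([dx*k,dy*k,z,np.ones_like(z)],-1)[m]@np.array(w["hand_eye"]).T
    return P[:,:3], R.from_quat(st["eef_rot"]).apply(P[:,:3])+st["tool_pos"]
E
python3 - <<'E'
from h import *
st=monitor.get_state(); w=snapshot("wrist"); T,W=wristworld(w,st)
k=(np.abs(W[:,0]-.507)<.03)&(np.abs(W[:,1]+.2585)<.03)&(W[:,2]>.084)&(W[:,2]<.1)
r=cv2.minAreaRect((W[k,:2]*1000).astype(np.float32)); print(r,np.median(W[k,2]),k.sum())
print("tool coords mm",np.round(np.percentile(T[k]*1000,[2,50,98],axis=0),1))
E
```

```text
((507.49871826171875, -258.3851623535156), (29.71723175048828, 17.763919830322266), 81.01054382324219) 0.08892382921886467 1573
tool coords mm [[ -9.1 -15.7 111.3]
 [  0.   -1.7 112.6]
 [  7.1  12.8 116.6]]
```

Request:
carry_out:
  motion: [-0.1, -0.17, 3, 0, 0, 0, 0, 0, 3, 0, 0, 0, 0, 0, 1.5, 0, 0, 0, 0, 0, 0.5, 0, 0, 0, 0, 0, 0, 0, 0, 0]

```text
clock: 4.58
tool_pos: [0.5074, -0.2599, 0.1212]
eef_rot: [0.078, 0.997, -0.0, 0.0]
contact_force: [-0.1, -0.3, 0.0]
opening: 0.91
```

Request:
carry_out:
  motion: [0, 0, 0, 0, 0, 0, 0, 0, 0, 0, 0, 0, 0, 0, 0, 0, 0, 0, 0, 0, 0, 0, 0, 0, 0, 0, 0, 0, 0, 0, 0, 0, 0, 0, 0, 0]
  hand: 2.0
  grip_force: 15

```text
clock: 5.32
tool_pos: [0.507, -0.2599, 0.1207]
eef_rot: [0.078, 0.997, 0.0, 0.0]
contact_force: [0.4, -0.3, 0.2]
opening: 0.342
```

Request:
carry_out:
  motion: [0, 0, -1, 0, 0, 0, 0, 0, -3, 0, 0, 0, 0, 0, -4, 0, 0, 0, 0, 0, -2, 0, 0, 0, 0, 0, 0, 0, 0, 0]

```text
clock: 5.95
tool_pos: [0.5078, -0.2603, 0.2226]
eef_rot: [0.078, 0.997, -0.001, 0.002]
contact_force: [-0.4, 0.1, -0.6]
opening: 0.341
```

Run:
```python
from h import *
c=R.from_euler("z",np.radians(-21.6)).apply([.0025,-.0003,0])+[.5116,-.0022,0]
print(c); plan([c[0],c[1],.22],68.4)
print({k:np.round(v,2) for k,v in monitor.get_state().items() if k in("contact_force","opening","q")})
```

```text
[ 0.513814   -0.00339924  0.        ]
clock 5.95 pos [ 0.5078 -0.2603  0.2226] F [-0.4  0.1 -0.6] n 5
 turn first: [-0.     0.004  0.221]  then total shift in new frame cm: [ 8.9  24.11  0.26]
{'q': array([ 0.58,  0.74, -0.32,  1.81,  0.36,  0.65,  1.47]), 'contact_force': array([-0.39,  0.08, -0.63]), 'opening': np.float64(0.34)}
```

Request:
carry_out:
  motion: [0, 0, 0, 0, 0, 0.11, 0, 0, 0, 0, 0, 0.111, 1.5, 4, 0, 0, 0, 0, 1.85, 5, 0, 0, 0, 0, 1.85, 5, 0, 0, 0, 0, 1.85, 5, 0, 0, 0, 0, 1.85, 5.1, 0, 0, 0, 0, 0, 0, 0, 0, 0, 0]

```text
clock: 6.95
tool_pos: [0.5126, 0.003, 0.22]
eef_rot: [0.182, 0.983, 0.002, -0.001]
contact_force: [-0.0, -1.4, -1.1]
opening: 0.34
```

Run:
```python
from h import *
plan([.5138,-.0034,.22],68.4)
st=monitor.get_state()
w=snapshot("wrist"); T,W=wristworld(w,st)
L=(W-[.5116,-.0022,0])@R.from_euler("z",np.radians(-21.6)).as_matrix()*1000
k=(W[:,2]>.056)&(W[:,2]<.0605)&(np.abs(L[:,:2]).max(1)<75)
r=cv2.minAreaRect((W[k,:2]*1000).astype(np.float32)); print("stand from wrist",r,np.median(W[k,2]))
o=w["frame"].copy()
cv2.imwrite("pics/w2.png",o[:,:,::-1])
t=snapshot("top"); m=finder.masks_of(t,"wedge")
for q in m[:2]:
    Wt=world(t,q["pixels"]); print(q["p"],q["extent"],np.round(np.percentile(Wt,[5,50,95],axis=0),4).tolist())
# held wedge in tool frame from wrist depth
k=(np.abs(T[:,0])<.02)&(np.abs(T[:,1])<.014)&(T[:,2]>.02)&(T[:,2]<.12); 
for z in range(25,115,10):
    q=T[k&(T[:,2]*1000>=z)&(T[:,2]*1000<z+10)]*1000
    if len(q): print(z,len(q),np.round(np.percentile(q,[5,50,95],axis=0)[:,:2],1).tolist())
```

```text
clock 6.95 pos [0.5126 0.003  0.22  ] F [-0.  -1.4 -1.1] n 1
 turn first: [ 0.003 -0.002  0.01 ]  then total shift in new frame cm: [-0.35 -0.55  0.  ]
stand from wrist ((510.76104736328125, -0.7950286865234375), (120.93110656738281, 128.0468292236328), 68.69927978515625) 0.0591737148466282
25 2706 [[-4.5, -12.6], [2.9, -0.0], [8.2, 12.6]]
35 1075 [[7.6, -12.7], [8.3, -0.0], [8.9, 12.5]]
45 883 [[8.0, -12.6], [8.7, -0.1], [9.2, 12.7]]
55 740 [[8.5, -12.5], [9.1, -0.1], [9.7, 12.7]]
65 624 [[9.0, -12.6], [9.5, 0.2], [10.1, 12.4]]
75 535 [[9.4, -12.2], [9.9, -0.2], [10.5, 12.7]]
85 432 [[9.9, -12.3], [10.3, 0.2], [10.9, 12.4]]
95 389 [[10.2, -12.5], [10.8, -0.3], [11.2, 12.6]]
105 255 [[10.6, -12.1], [11.2, 0.1], [11.7, 12.5]]
```

View pics/w2.png

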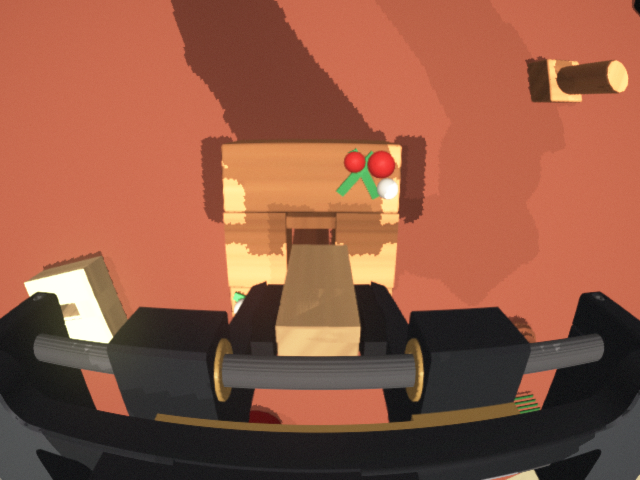

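Request:
carry_out:
  motion: [0, 0, 0, 0, -0.042, 0, 0, 0, 0, 0, 0, 0, 0, 0, 0, 0, 0, 0]

```text
clock: 7.48
tool_pos: [0.5129, -0.0043, 0.2206]
eef_rot: [0.188, 0.982, -0.004, 0.02]
contact_force: [-0.1, 0.6, -0.0]
opening: 0.34
```

```bash
cat > chk.py <<'E'
from h import *
st=monitor.get_state(); S=R.from_euler("z",np.radians(-21.6)).as_matrix(); O=np.array([.5116,-.0022,0])
w=snapshot("wrist"); T,W=wristworld(w,st)
print("clock",st["clock"],"pos",np.round(st["tool_pos"],4),"F",np.round(st["contact_force"],1),"op",st["opening"])
Rt=R.from_quat(st["eef_rot"]).as_matrix(); print("tool y yaw",np.degrees(np.arctan2(Rt[1,1],Rt[0,1])),"tool z in stand",np.round(S.T@Rt[:,2],4))
L=(W-O)@S*1000
k=(np.abs(T[:,0])<.02)&(np.abs(T[:,1])<.013)&(T[:,2]>.033)&(T[:,2]<.116)
k&=(W[:,2]>.066)
for ax in (0,):
    p=np.polyfit(L[k,2],L[k,0],1); zt=L[k,2].max(); print("wedge back face x = %.4f z + %.2f"%tuple(p),"n",k.sum())
print("wedge y range",np.round(np.percentile(L[k,1],[1,99]),1),"top z",np.round(np.percentile(L[(np.abs(T[:,0])<.015)&(np.abs(T[:,1])<.013)&(T[:,2]<.04),2],[50,90]),1))
k=(L[:,2]>56)&(L[:,2]<61)&(np.abs(L[:,:2]).max(1)<75)
r=cv2.minAreaRect((W[k,:2]*1000).astype(np.float32)); print("stand from wrist",np.round(r[0],1),np.round(r[1],1),r[2])
# mortise side walls: floor-level gaps in y for x in [-17,-8]
f=w["frame"].astype(int).sum(2)[w["range_z"]>0]
for x0 in (-14,-11,-8,-5):
    q=(L[:,0]>x0-1.5)&(L[:,0]<x0+1.5)&(np.abs(L[:,1])<28)&(L[:,2]<62)&(L[:,2]>40)
    b=(L[q,2]>57); e=L[q,1][b]; 
    print(x0,q.sum(),"top y neg side max",np.round(e[e<-8].max() if (e<-8).any() else 0,1),"pos side min",np.round(e[e>8].min() if (e>8).any() else 0,1))
E
python3 chk.py
```

```text
clock 7.475 pos [ 0.5129 -0.0043  0.2206] F [-0.1  0.6 -0. ] op 0.3400859812296805
tool y yaw 68.30043195112253 tool z in stand [ 4.150e-02 -6.000e-04 -9.991e-01]
wedge back face x = 0.0020 z + -4.94 n 4810
wedge y range [-14.2  11.3] top z [188.9 189.7]
stand from wrist [511.1  -0.8] [120.9 128.8] 68.52326965332031
-14 542 top y neg side max -8.2 pos side min 8.4
-11 345 top y neg side max -8.2 pos side min 8.5
-8 291 top y neg side max -8.2 pos side min 8.5
-5 146 top y neg side max -16.3 pos side min 18.7
```

The wedge is now upright with its origin at x≈+3.6 mm. The wrist and top cameras disagree by about 1.5 mm on the mortise's y, so I'll use a position between the two: +2 mm in y, -1 mm in stand x. Then I'll lower it gently.

Request:
carry_out:
  motion: [0.1, 0.2, 0, 0, 0, 0, 0, 0, 2, 0, 0, 0, 0, 0, 2, 0, 0, 0, 0, 0, 0.7, 0, 0, 0, 0, 0, 0, 0, 0, 0]

```text
clock: 8.15
tool_pos: [0.5145, -0.0015, 0.1735]
eef_rot: [0.187, 0.982, -0.004, 0.02]
contact_force: [0.3, -0.2, -0.2]
opening: 0.34
```

```bash
python3 chk.py
python3 - <<'E'
from h import *
t=snapshot("scene"); o=cv2.resize(t["frame"][180:330,250:400],(600,600),interpolation=cv2.INTER_CUBIC)
w=snapshot("wrist")
cv2.imwrite("pics/s3.png",o[:,:,::-1])
E
```

```text
clock 8.15 pos [ 0.5145 -0.0015  0.1735] F [ 0.3 -0.2 -0.2] op 0.33959126619493674
tool y yaw 68.41523171002332 tool z in stand [ 4.140e-02 -2.000e-04 -9.991e-01]
wedge back face x = 0.0022 z + -4.42 n 4646
wedge y range [-11.1  14.4] top z [141.8 142.6]
stand from wrist [505.2   1.4] [120.8 116.1] 68.38908386230469
-14 884 top y neg side max -8.0 pos side min 8.3
-11 515 top y neg side max -8.0 pos side min 8.3
-8 465 top y neg side max -8.1 pos side min 8.4
-5 210 top y neg side max -8.6 pos side min 9.5
```

View pics/s3.png

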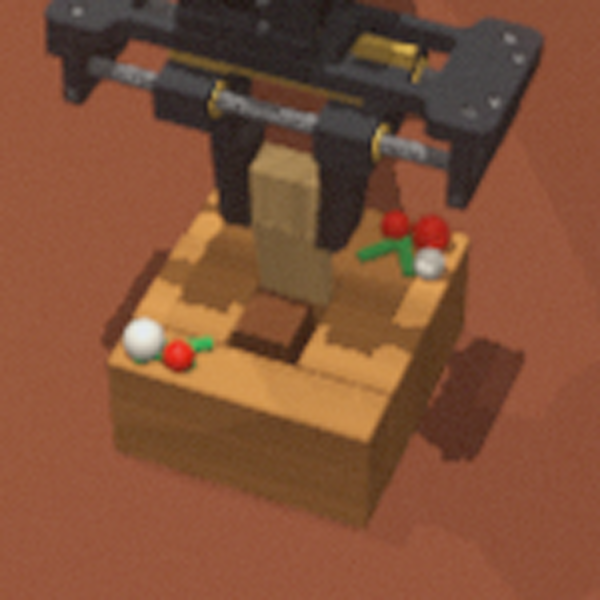

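Request:
carry_out:
  motion: [0.14, -0.1, 0, 0, 0, 0, 0.02, 0, 0.5, 0, 0, 0, 0.02, 0, 0.5, 0, 0, 0, 0, 0, 0, 0, 0, 0, 0, 0, 0, 0, 0, 0]

```text
clock: 8.93
tool_pos: [0.5129, -0.0019, 0.1635]
eef_rot: [0.187, 0.982, -0.004, 0.021]
contact_force: [0.4, 0.1, -0.2]
opening: 0.338
```

```bash
python3 chk.py | head -4
```

```text
clock 8.925 pos [ 0.5129 -0.0019  0.1635] F [ 0.4  0.1 -0.2] op 0.33805292012836785
tool y yaw 68.41565611329385 tool z in stand [ 0.0418  0.     -0.9991]
wedge back face x = 0.0015 z + -5.61 n 4292
wedge y range [-12.   13.5] top z [131.8 132.6]
```

Request:
carry_out:
  motion: [0.02, 0, 0.5, 0, 0, 0, 0.02, 0, 0.5, 0, 0, 0, 0.02, 0, 0.5, 0, 0, 0, 0, 0, 0, 0, 0, 0]

```text
clock: 9.48
tool_pos: [0.5127, -0.002, 0.1481]
eef_rot: [0.187, 0.982, -0.004, 0.02]
contact_force: [0.1, 0.8, -0.2]
opening: 0.339
```

Request:
carry_out:
  motion: [0.01, 0, 0.3, 0, 0, 0, 0.01, 0, 0.3, 0, 0, 0, 0, 0, 0, 0, 0, 0]

```text
clock: 9.85
tool_pos: [0.5129, -0.002, 0.1424]
eef_rot: [0.187, 0.982, -0.004, 0.02]
contact_force: [0.4, 0.0, -0.7]
opening: 0.339
```

```bash
python3 chk.py | head -4
```

```text
clock 9.85 pos [ 0.5129 -0.002   0.1424] F [ 0.4  0.  -0.7] op 0.3389162381822364
tool y yaw 68.4109840755104 tool z in stand [ 4.170e-02 -1.000e-04 -9.991e-01]
wedge back face x = 0.0049 z + -5.93 n 3365
wedge y range [-12.1  13.3] top z [110.7 111.5]
```

Request:
carry_out:
  motion: [0.01, 0, 0.3, 0, 0, 0, 0.01, 0, 0.3, 0, 0, 0, 0, 0, 0, 0, 0, 0]

```text
clock: 10.28
tool_pos: [0.5123, -0.0019, 0.1362]
eef_rot: [0.187, 0.982, -0.004, 0.02]
contact_force: [-2.3, 0.3, -0.5]
opening: 0.341
```

Request:
carry_out:
  motion: [0.01, 0, 0.2, 0, 0, 0, 0.01, 0, 0.2, 0, 0, 0, 0, 0, 0, 0, 0, 0]

```text
clock: 10.65
tool_pos: [0.5117, -0.0017, 0.1323]
eef_rot: [0.187, 0.982, -0.004, 0.019]
contact_force: [-4.3, 1.3, 1.7]
opening: 0.34
```

Request:
carry_out:
  motion: [0.08, 0, 0, 0, 0, 0, 0, 0, 0, 0, 0, 0]

```text
clock: 10.9
tool_pos: [0.5116, -0.0017, 0.1323]
eef_rot: [0.187, 0.982, -0.004, 0.02]
contact_force: [-4.7, 1.3, 0.2]
opening: 0.339
```

Request:
carry_out:
  motion: [0, 0, 0, 0, 0, 0, 0, 0, 0, 0, 0, 0, 0, 0, 0, 0, 0, 0, 0, 0, 0, 0, 0, 0]
  hand: 5.0

```text
clock: 11.4
tool_pos: [0.5126, -0.0018, 0.1327]
eef_rot: [0.187, 0.982, -0.004, 0.021]
contact_force: [-1.0, 0.1, 0.1]
opening: 0.568
```

```bash
python3 chk.py | head -4; python3 -c "
from h import *
plan([.4675,.239,.22],68.4)"
```

```text
clock 11.4 pos [ 0.5126 -0.0018  0.1327] F [-1.   0.1  0.1] op 0.5683433940201857
tool y yaw 68.40259909901704 tool z in stand [ 4.270e-02  3.000e-04 -9.991e-01]
wedge back face x = 0.2696 z + -28.45 n 3947
wedge y range [-12.   13.5] top z [ 99.4 100.2]
clock 11.45 pos [ 0.5125 -0.0018  0.1326] F [-0.  -0.1 -0.2] n 5
 turn first: [0.    0.042 0.   ]  then total shift in new frame cm: [13.05 20.73 -8.74]
```

Request:
carry_out:
  motion: [-0.08, 0, -2, 0, 0, 0, -0.16, 0, -4, 0, 0, 0, -0.12, 0, -3, 0, 0, 0, 0, 0, 0, 0, 0.042, 0, 2, 3.2, 0, 0, 0, 0, 3.2, 5, 0, 0, 0, 0, 3.2, 5, 0, 0, 0, 0, 3.2, 5, 0, 0, 0, 0]

```text
clock: 12.45
tool_pos: [0.4709, 0.2119, 0.2227]
eef_rot: [0.187, 0.982, 0.0, 0.0]
contact_force: [0.1, 0.7, 0.3]
opening: 0.568
```

Request:
carry_out:
  motion: [1.3, 2.3, 0, 0, 0, 0, 0, 0, 0, 0, 0, 0, 0, 0, 0, 0, 0, 0, 0, 0, 0, 0, 0, 0]
  hand: 6.0

```text
clock: 12.95
tool_pos: [0.468, 0.2344, 0.2226]
eef_rot: [0.189, 0.982, -0.001, 0.0]
contact_force: [-0.4, -0.5, -0.1]
opening: 0.684
```

Run:
```python
from h import *
st=monitor.get_state(); w=snapshot("wrist"); T,W=wristworld(w,st)
k=(np.abs(W[:,0]-.4675)<.03)&(np.abs(W[:,1]-.239)<.03)&(W[:,2]>.093)&(W[:,2]<.108)
c=cv2.minEnclosingCircle((W[k,:2]*1000).astype(np.float32)); print("knocker top wrist",c,np.median(W[k,2]))
plan([c[0][0]/1000,c[0][1]/1000,.123],68.4)
t=snapshot("top"); Wt=world(t,t["range_z"]>0); S=R.from_euler("z",np.radians(-21.6)).as_matrix()
L=(Wt-[.5116,-.0022,0])@S*1000; k=(np.abs(L[:,0])<25)&(np.abs(L[:,1])<25)&(L[:,2]>80)
r=cv2.minAreaRect(L[k,:2].astype(np.float32)); print("wedge top in stand axes",r,np.median(L[k,2]),k.sum())
o=np.hstack([cv2.resize(t["frame"][195:330,265:400],(400,400),interpolation=cv2.INTER_CUBIC),cv2.resize(w["frame"],(400,400))])
cv2.imwrite("pics/t4.png",o[:,:,::-1])
```

```text
knocker top wrist ((467.3500061035156, 241.4335479736328), 12.280037879943848) 0.09892433029169272
clock 13.0 pos [0.468  0.2346 0.2227] F [ 0.4 -0.3  0.8] n 2
 turn first: [-0.001  0.    -0.003]  then total shift in new frame cm: [0.32 0.61 9.97]
wedge top in stand axes ((1.174863338470459, 0.0488739013671875), (17.545385360717773, 29.978967666625977), 0.21439550817012787) 98.87466953288971 301
```

View pics/t4.png

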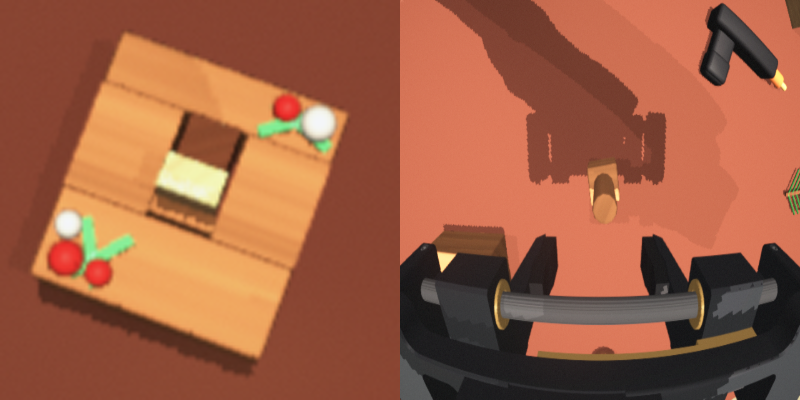

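The left crop shows the wedge standing in the gap at about (192,178), top at z≈99 mm, so the tip is about 40 mm deep. The right crop shows the knocker straight ahead of the open fingers. I'll grasp it now.

Request:
carry_out:
  motion: [0.3, 0.57, 3, 0, 0, 0, 0, 0, 4, 0, 0, 0, 0, 0, 2, 0, 0, 0, 0, 0, 0.95, 0, 0, 0, 0, 0, 0, 0, 0, 0]

```text
clock: 13.68
tool_pos: [0.467, 0.2424, 0.123]
eef_rot: [0.188, 0.982, -0.0, -0.0]
contact_force: [0.4, -0.4, 0.4]
opening: 0.685
```

Request:
carry_out:
  motion: [0, 0, 0, 0, 0, 0, 0, 0, 0, 0, 0, 0, 0, 0, 0, 0, 0, 0, 0, 0, 0, 0, 0, 0, 0, 0, 0, 0, 0, 0]
  hand: 1.5
  grip_force: 45

```text
clock: 14.3
tool_pos: [0.4669, 0.2427, 0.1233]
eef_rot: [0.187, 0.982, -0.0, 0.0]
contact_force: [-0.5, -0.3, 0.6]
opening: 0.254
```

Request:
carry_out:
  motion: [0, 0, -1, 0, 0, 0, 0, 0, -3, 0, 0, 0, 0, 0, -4, 0, 0, 0, 0, 0, -3, 0, 0, 0, 0, 0, 0, 0, 0, 0, 0, 0, 0, 0, 0, 0]

```text
clock: 15.05
tool_pos: [0.4664, 0.2425, 0.2326]
eef_rot: [0.187, 0.982, -0.0, -0.0]
contact_force: [0.0, 0.1, -2.3]
opening: 0.257
```

Run:
```python
from h import *
for i in range(4):
    t=snapshot("top"); st=monitor.get_state(); print(np.round(st["contact_force"],2))
print(st["opening"]*88,st["tool_pos"])
w=snapshot("wrist"); T,W=wristworld(w,monitor.get_state()); 
for z in range(25,110,10):
    q=T[(np.abs(T[:,0])<.03)&(np.abs(T[:,1])<.025)&(T[:,2]*1000>=z)&(T[:,2]*1000<z+10)]*1000
    if len(q): print(z,len(q),np.round(np.percentile(q,[5,50,95],axis=0)[:,:2],1).tolist())
c=R.from_euler("z",np.radians(-21.6)).apply([.0012,.0003,0])+[.5116,-.0022,0]
plan([c[0],c[1],.235],68.4)
```

```text
[-0.3  -0.6  -1.36]
[-0.86 -0.99 -2.21]
[-0.77  0.24 -1.24]
[ 0.27 -0.04 -1.93]
22.902940460459536 [0.46634203 0.24252925 0.23206703]
25 2152 [[3.9, -22.1], [8.8, 0.2], [10.6, 22.3]]
35 1919 [[0.8, -22.1], [8.8, -0.4], [10.6, 22.1]]
45 1499 [[4.4, -22.2], [8.9, -0.1], [10.5, 22.4]]
55 1136 [[4.4, -20.1], [8.8, 0.3], [10.5, 21.6]]
65 439 [[3.6, -9.8], [8.9, 0.3], [10.6, 11.3]]
75 371 [[3.7, -9.6], [9.1, 0.7], [10.5, 10.4]]
85 2059 [[-1.1, -17.1], [10.6, 0.2], [17.4, 15.7]]
95 393 [[14.2, -17.3], [16.5, -1.9], [18.5, 13.8]]
105 357 [[14.1, -17.4], [16.3, -2.5], [18.4, 13.2]]
clock 15.3 pos [0.4665 0.2426 0.2322] F [ 0.  -0.  -2.2] n 5
 turn first: [-0.001 -0.001  0.   ]  then total shift in new frame cm: [-13.33 -21.07  -0.28]
```

Request:
carry_out:
  motion: [0, 0, -0.8, 0, 0, 0, -2.6, -4.2, 0, 0, 0, 0, -2.6, -4.2, 0, 0, 0, 0, -2.6, -4.2, 0, 0, 0, 0, -2.6, -4.2, 0, 0, 0, 0, -2.93, -4.27, 0, 0, 0, 0, 0, 0, 0, 0, 0, 0, 0, 0, 0, 0, 0, 0]

```text
clock: 16.3
tool_pos: [0.5134, -0.0017, 0.2414]
eef_rot: [0.187, 0.982, 0.0, 0.0]
contact_force: [0.1, 0.7, -0.2]
opening: 0.258
```

```bash
python3 -c "
from h import *
plan([.5128,-.0024,.226],68.4)"
```

```text
clock 16.3 pos [ 0.5134 -0.0017  0.2414] F [ 0.1  0.7 -0.2] n 1
 turn first: [ 0.001 -0.     0.   ]  then total shift in new frame cm: [ 0.03 -0.08  1.54]
```

Request:
carry_out:
  motion: [0.03, -0.06, 0.8, 0, 0, 0, 0, 0, 0.6, 0, 0, 0, 0, 0, 0, 0, 0, 0, 0, 0, 0, 0, 0, 0]

```text
clock: 16.8
tool_pos: [0.5128, -0.0022, 0.2271]
eef_rot: [0.187, 0.982, 0.0, -0.0]
contact_force: [-0.4, -0.0, -1.4]
opening: 0.26
```

Request:
carry_out:
  motion: [0, 0, 0.1, 0, 0, 0, 0, 0, 0.1, 0, 0, 0, 0, 0, 0.1, 0, 0, 0, 0, 0, 0, 0, 0, 0]

```text
clock: 17.3
tool_pos: [0.5128, -0.0026, 0.2241]
eef_rot: [0.187, 0.982, 0.0, -0.0]
contact_force: [-0.5, -0.0, -1.6]
opening: 0.262
```

Request:
carry_out:
  motion: [0, 0, 0.1, 0, 0, 0, 0, 0, 0.1, 0, 0, 0, 0, 0, 0, 0, 0, 0]

```text
clock: 17.68
tool_pos: [0.5128, -0.0024, 0.2222]
eef_rot: [0.187, 0.982, 0.0, 0.0]
contact_force: [-0.1, 0.9, 1.1]
opening: 0.262
```

Request:
carry_out:
  motion: [0, 0, 0.1, 0, 0, 0, 0, 0, 0, 0, 0, 0]

```text
clock: 17.92
tool_pos: [0.5127, -0.0025, 0.2211]
eef_rot: [0.187, 0.982, 0.0, -0.0]
contact_force: [0.4, 1.2, 0.4]
opening: 0.258
```

Request:
carry_out:
  motion: [0, 0, 0.1, 0, 0, 0, 0, 0, 0, 0, 0, 0]

```text
clock: 18.18
tool_pos: [0.5126, -0.0025, 0.22]
eef_rot: [0.187, 0.982, -0.0, -0.0]
contact_force: [-0.9, 0.5, 0.2]
opening: 0.261
```

Request:
carry_out:
  motion: [0, 0, 0.1, 0, 0, 0, 0, 0, 0, 0, 0, 0]

```text
clock: 18.42
tool_pos: [0.5125, -0.0026, 0.219]
eef_rot: [0.187, 0.982, -0.0, -0.0]
contact_force: [-2.3, 1.0, 1.1]
opening: 0.258
```

Request:
carry_out:
  motion: [0, 0, 0.1, 0, 0, 0, 0, 0, 0, 0, 0, 0]

```text
clock: 18.68
tool_pos: [0.5128, -0.0027, 0.218]
eef_rot: [0.187, 0.982, -0.0, -0.0]
contact_force: [-0.1, -0.6, -1.3]
opening: 0.258
```

Request:
carry_out:
  motion: [0, 0, 0.1, 0, 0, 0, 0, 0, 0, 0, 0, 0]

```text
clock: 18.92
tool_pos: [0.5131, -0.0028, 0.2171]
eef_rot: [0.187, 0.982, 0.0, 0.0]
contact_force: [-0.3, 0.2, -0.1]
opening: 0.259
```

Request:
carry_out:
  motion: [0, 0, 0.1, 0, 0, 0, 0, 0, 0, 0, 0, 0]

```text
clock: 19.18
tool_pos: [0.5132, -0.0027, 0.2166]
eef_rot: [0.187, 0.982, 0.0, 0.001]
contact_force: [-1.5, 0.4, 4.5]
opening: 0.262
```

Request:
carry_out:
  motion: [0, 0, 0.1, 0, 0, 0, 0, 0, 0, 0, 0, 0]

```text
clock: 19.42
tool_pos: [0.5133, -0.0026, 0.2164]
eef_rot: [0.187, 0.982, 0.0, 0.001]
contact_force: [-2.6, -0.5, 11.9]
opening: 0.256
```

Request:
carry_out:
  motion: [0, 0, 0.1, 0, 0, 0, 0, 0, 0, 0, 0, 0]

```text
clock: 19.68
tool_pos: [0.5135, -0.0026, 0.2161]
eef_rot: [0.187, 0.982, 0.0, 0.001]
contact_force: [-2.5, -0.0, 18.7]
opening: 0.26
```

About 20 N of push and the wedge has stopped. I'll hold there and read the force several times.

Request:
carry_out:
  motion: [0, 0, -0.01, 0, 0, 0, 0, 0, 0, 0, 0, 0, 0, 0, 0, 0, 0, 0, 0, 0, 0, 0, 0, 0]

```text
clock: 20.18
tool_pos: [0.5134, -0.0026, 0.2161]
eef_rot: [0.187, 0.982, 0.0, 0.001]
contact_force: [-2.8, 0.1, 18.9]
opening: 0.261
```

Run:
```python
from h import *
F=[]
for i in range(6):
    st=monitor.get_state(); F.append(st["contact_force"]); snapshot("top")
print(np.round(F,1).tolist(),np.round(np.mean(F,0),2),st["tool_pos"],st["opening"])
```

```text
[[-2.8, 0.1, 18.9], [-4.1, 0.5, 18.1], [-3.8, 0.1, 19.1], [-2.6, -0.1, 18.4], [-3.5, -0.2, 18.7], [-3.9, -0.5, 18.6]] [-3.43 -0.   18.64] [ 0.51344962 -0.00259546  0.21612792] 0.2614068415603016
```

The push was steady at 18.6 N measured plus about 1.8 N of knocker weight, roughly 20.4 N, with no further travel. Now I return the knocker to its spot.

Request:
carry_out:
  motion: [0, 0, -0.5, 0, 0, 0, 0, 0, -2, 0, 0, 0, 0, 0, 0, 0, 0, 0, 2.6, 4.2, 0, 0, 0, 0, 2.6, 4.2, 0, 0, 0, 0, 2.6, 4.2, 0, 0, 0, 0, 2.6, 4.2, 0, 0, 0, 0, 2.93, 4.3, 0, 0, 0, 0]

```text
clock: 21.48
tool_pos: [0.4662, 0.2438, 0.2383]
eef_rot: [0.188, 0.982, -0.0, -0.0]
contact_force: [1.6, 0.8, -0.8]
opening: 0.255
```

Request:
carry_out:
  motion: [0, 0, 2, 0, 0, 0, 0, 0, 4, 0, 0, 0, 0, 0, 3.5, 0, 0, 0, 0, 0, 1, 0, 0, 0, 0, 0, 0.3, 0, 0, 0, 0, 0, 0, 0, 0, 0]

```text
clock: 22.22
tool_pos: [0.467, 0.2429, 0.132]
eef_rot: [0.187, 0.982, 0.001, 0.001]
contact_force: [0.0, -0.6, -1.3]
opening: 0.257
```

Run:
```python
from h import *
t=snapshot("top"); Wt=world(t,t["range_z"]>0); S=R.from_euler("z",np.radians(-21.6)).as_matrix()
L=(Wt-[.5116,-.0022,0])@S*1000; k=(np.abs(L[:,0])<25)&(np.abs(L[:,1])<25)&(L[:,2]>80)
print("wedge top in stand axes",cv2.minAreaRect(L[k,:2].astype(np.float32)),np.median(L[k,2]))
st=monitor.get_state(); print(st["tool_pos"],st["contact_force"]); w=snapshot("wrist"); T,W=wristworld(w,st)
for z in range(25,110,10):
    q=T[(np.abs(T[:,0])<.03)&(np.abs(T[:,1])<.025)&(T[:,2]*1000>=z)&(T[:,2]*1000<z+10)]*1000
    if len(q): print(z,len(q),np.round(np.percentile(q,[5,50,95],axis=0)[:,:2],1).tolist())
```

```text
wedge top in stand axes ((-0.2962770462036133, 0.0871438980102539), (17.294071197509766, 30.074810028076172), 0.7258678078651428) 91.91111988264252
[0.46707805 0.24292139 0.13221041] [-0.27499499 -0.0637459  -1.04103786]
25 2172 [[3.6, -22.1], [8.8, 0.4], [10.6, 22.2]]
35 1963 [[0.9, -22.3], [8.8, -0.7], [10.5, 22.0]]
45 1482 [[4.3, -22.1], [8.9, 0.3], [10.6, 22.3]]
55 1129 [[4.5, -20.3], [8.8, 0.3], [10.5, 21.6]]
65 451 [[3.6, -9.9], [9.0, 0.7], [10.6, 11.3]]
75 362 [[3.7, -9.8], [9.0, 0.5], [10.6, 10.6]]
85 2064 [[-1.2, -17.0], [10.7, 0.2], [17.4, 15.7]]
95 395 [[14.2, -17.5], [16.4, -2.3], [18.5, 13.6]]
105 361 [[14.1, -17.4], [16.5, -2.5], [18.5, 13.2]]
```

The wedge is home: its origin is at x≈-0.3 mm and the top went down 7 mm. The knocker is still upright in the grip, so I set it down.

Request:
carry_out:
  motion: [0, 0, 0.5, 0, 0, 0, 0, 0, 0.2, 0, 0, 0, 0, 0, 0.1, 0, 0, 0, 0, 0, 0, 0, 0, 0]

```text
clock: 22.82
tool_pos: [0.4665, 0.2426, 0.1233]
eef_rot: [0.187, 0.982, -0.0, -0.0]
contact_force: [-0.0, -1.0, 0.9]
opening: 0.261
```

Request:
carry_out:
  motion: [0, 0, 0.08, 0, 0, 0, 0, 0, 0, 0, 0, 0, 0, 0, 0, 0, 0, 0]

```text
clock: 23.2
tool_pos: [0.4665, 0.2425, 0.1232]
eef_rot: [0.187, 0.982, 0.0, 0.0]
contact_force: [-2.1, -0.7, 7.1]
opening: 0.263
```

It's in contact with the table. Ease off, release and back away.

Request:
carry_out:
  motion: [0, 0, -0.07, 0, 0, 0, 0, 0, 0, 0, 0, 0]

```text
clock: 23.45
tool_pos: [0.4666, 0.2427, 0.1233]
eef_rot: [0.187, 0.982, 0.0, 0.0]
contact_force: [-0.2, -1.3, 2.1]
opening: 0.259
```

Request:
carry_out:
  motion: [0, 0, 0, 0, 0, 0, 0, 0, 0, 0, 0, 0, 0, 0, 0, 0, 0, 0, 0, 0, 0, 0, 0, 0]
  hand: 5.0

```text
clock: 23.95
tool_pos: [0.4665, 0.2427, 0.1231]
eef_rot: [0.187, 0.982, 0.0, -0.0]
contact_force: [0.3, -1.1, -0.4]
opening: 0.564
```

Request:
carry_out:
  motion: [0, 0, -2, 0, 0, 0, 0, 0, -4, 0, 0, 0, 0, 0, -5, 0, 0, 0, 0, 0, -5, 0, 0, 0, 0, 0, 0, 0, 0, 0, 0, 0, 0, 0, 0, 0]

```text
clock: 24.7
tool_pos: [0.4661, 0.2423, 0.2828]
eef_rot: [0.187, 0.982, -0.0, -0.0]
contact_force: [-0.4, -0.1, -0.2]
opening: 0.568
```

Run:
```python
from h import *
t=snapshot("top"); s=snapshot("scene"); print(monitor.get_state()["clock"],monitor.get_state()["tool_pos"])
Wt=world(t,t["range_z"]>0); S=R.from_euler("z",np.radians(-21.6)).as_matrix()
L=(Wt-[.5116,-.0022,0])@S*1000; k=(np.abs(L[:,0])<25)&(np.abs(L[:,1])<25)&(L[:,2]>80)
print("wedge",cv2.minAreaRect(L[k,:2].astype(np.float32)),np.median(L[k,2]))
W=world(s,s["range_z"]>0); k=(np.abs(W[:,0]-.467)<.035)&(np.abs(W[:,1]-.242)<.035)&(W[:,2]>.01)&(W[:,2]<.12)
for a,b in((.01,.03),(.04,.09),(.095,.12)):
    q=W[k&(W[:,2]>a)&(W[:,2]<b)]; print(a,len(q),np.round(np.percentile(q,[5,95],axis=0),3).tolist())
cv2.imwrite("pics/f.png",s["frame"][120:420,100:600][:,:,::-1])
```

```text
24.8 [0.46576914 0.24215863 0.28182804]
wedge ((-0.2960395812988281, -0.07584667205810547), (30.13275909423828, 17.394718170166016), 89.4586410522461) 91.70802807415458
0.01 158 [[0.481, 0.22, 0.011], [0.491, 0.252, 0.029]]
0.04 269 [[0.47, 0.229, 0.044], [0.482, 0.249, 0.088]]
0.095 115 [[0.461, 0.23, 0.096], [0.481, 0.249, 0.102]]
```

View pics/f.png

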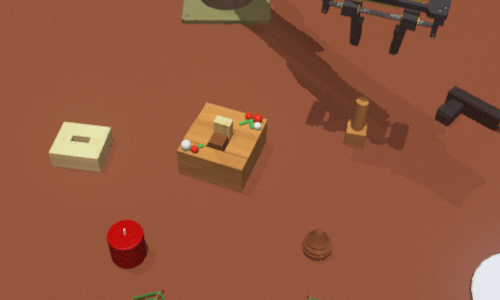

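The wedge is seated behind the stub at (222,127). The knocker stands upright at (358,122), the gripper is clear above it, and the other things are undisturbed.

```bash
python3 -c "
from h import *
print(workorder.finish_job())"
```

```text
the job is handed in; nothing more can be done
None
```

The wedge is driven home in the gap, the knocker is standing upright back where it started, and the job is handed in at about 25 s of the 61 s allowed.

- **Starting the wedge:** I took it from the rack, corrected a lean of about 2.4° and lowered it into the gap, thin end down and slope towards the stub. When let go, its tip was about 40 mm deep.
- **Driving it:** I pressed with the knocker's face. The wedge went down about 6.5–7 mm at a push of a few newtons and then stopped.
- **Firm push:** I held the final push for about 0.8 s. The wrist read a steady 18.6 N. Adding about 1.8 N for the knocker's weight makes about 20.4 N on the wedge, and it moved no further. Nothing I read came near 28 N.
- **Last checks:** The wedge's origin is at about x = -0.3 mm, y = 0, with its top about 92–93 mm above the table. The knocker is upright and well clear of the stand, the gripper is clear of everything, and nothing else was disturbed as far as the pictures show.
- **What disagreed:** The wrist and top cameras differed by about 1.5 mm on where the mortise sits in y. I aimed between the two, and the wedge went in without catching. The object finder also missed the wedge more than once, so for those checks I measured it from the depth images.

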